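Brush the broken sample boat off the autosampler bed

TASK

A ceramic sample boat has broken on the autosampler's bed: take the bench brush from its rest pad, sweep all three sharp pieces out from under the beam and over the bed's front edge into the catch trough, then stand the brush back upright on its pad, on its bristles, and let go. Do not touch the pieces with the gripper, and leave the two vials on the bed and everything else on the bench where they stand.

Things in the scene. Friction and masses are not known exactly. Their poses are not given: they have to be found in the camera images.
- sampler: Fixed autosampler deck, white housing, bare dark steel bed. Origin on the bench straight below its beam's centre line; x points from the open front to the rear, z up. In its frame (mm): bed top z 35, x -58 (open front edge) to 105 (rear lip 12 high), y -160 to 160 between side lips 10 high. Posts 30 x 24 at x 0, y -172 and 172.
- beam (a point): Middle of the beam's underside, at (0, 0, 285) mm in the sampler frame, same axes. The beam is 20 thick in x, 36 high and spans the whole bed along y. A parked sampling carriage hangs behind it at y 95 to 145, x 10 to 60, its needle tip at z 200.
- trough (a point): Centre of the catch trough's floor, (-102, 0, 6) mm in the sampler frame, same axes. The trough lies along the front of the bed: inside x -145 to -58, y -160 to 160; front wall top z 30, side walls top z 35.
- bed_front_edge (a point): Middle of the bed's front edge, on the bed surface; axes as the sampler's.
- pad: Flat grey plastic rest pad for the brush, fixed, 130 x 140 x 8; origin at the centre of its underside, its top is 8 above the bench.
- brush: Loose bench brush, 0.22 kg, standing on its bristles. Black bristle block and wooden head: 46 (x) x 90 (y) x 52 high; origin at the centre of the bristles' underside, z up. Wooden handle 18 thick (in the x-z plane) x 30 wide (y): from x 15, z 50 on the head it leans 35 degrees from vertical towards -x, 205 long, along (-0.574, 0, 0.819).
- brush_grip (a point): Point on the handle's axis 185 from its foot (20 from its end): at (-91.1, 0, 201.5) in the brush frame; axes as the brush's.
- piece_u: Broken white ceramic piece, U-shaped channel, 28 x 24 x 20 high, 22 g; origin at the centre of its underside.
- piece_l: Broken white ceramic corner piece with two walls, 24 x 24 x 20 high, 18 g; origin at the centre of its underside.
- piece_slab: Broken white ceramic stepped slab, 30 x 20 x 18 high, 25 g; origin at the centre of its underside.
- vial_a: Amber vial with white cap, diameter 27, 71 high, standing loose on the bed's +y end; origin at the centre of its underside.
- vial_b: A second vial like vial_a, nearer the bed's front; origin at the centre of its underside.
- rack: Fixed grey rack full of vials on the bench, 90 x 140, 90 high over the vial caps; origin at the centre of its underside. It stands on the other side of the sampler from the pad.
- reagent: Amber reagent bottle on the bench, diameter 72, 150 high; origin at the centre of its underside.
- jar: White plastic jar on the bench, diameter 64, 80 high; origin at the centre of its underside.
Things that resemble listed ones, but are neither listed nor needed, are in the scene too. Of the things like the pad, leave any that is green or turquoise; of the rest the larger one is meant.

How it is judged (in metres and radians):
On the way, in this order (a step that is already met when the one before it is completed fails the run):
1. The brush has been lifted off its pad (z of brush in the frame of pad above 0.03 m), for 0.2 s.
2. All three ceramic pieces lie in the catch trough while the brush is off its pad (x of piece_u in the frame of sampler between -0.15 and -0.06 m and y of piece_u in the frame of sampler between -0.16 and 0.16 m and z of each of piece_u, piece_l, piece_slab in the frame of sampler below 0.05 m and x of piece_l in the frame of sampler between -0.15 and -0.06 m and y of piece_l in the frame of sampler between -0.16 and 0.16 m and x of piece_slab in the frame of sampler between -0.15 and -0.06 m and y of piece_slab in the frame of sampler between -0.16 and 0.16 m and (z of brush in the frame of pad above 0.02 m or horizontal distance between brush and pad above 0.1 m)), for 0.2 s.
At the end, for the whole second after the job is handed in: All three ceramic pieces rest in the catch trough (origins between its walls and below 50 mm above the bench); the brush stands released on its bristles on the pad (upright within 0.12 rad, its origin within 40 mm of the pad's centre), everything at rest (x of piece_u in the frame of sampler between -0.15 and -0.06 m and y of piece_u in the frame of sampler between -0.16 and 0.16 m and z of each of piece_u, piece_l, piece_slab in the frame of sampler below 0.05 m and x of piece_l in the frame of sampler between -0.15 and -0.06 m and y of piece_l in the frame of sampler between -0.16 and 0.16 m and x of piece_slab in the frame of sampler between -0.15 and -0.06 m and y of piece_slab in the frame of sampler between -0.16 and 0.16 m and linear speed of each of piece_u, piece_l, piece_slab, brush below 0.02 m/s and horizontal distance between brush and pad below 0.04 m and z of brush in the frame of pad between 0.002 and 0.014 m and angle between brush's own z axis and vertical below 0.12 rad and contact force between each of the arm, the fingers and brush below 0.05 N); the robot touches nothing.
It fails at once if The gripper or arm touches a ceramic piece (contact force between any of the fingers, the arm and piece_u above 0.3 N or contact force between any of the fingers, the arm and piece_l above 0.3 N or contact force between any of the fingers, the arm and piece_slab above 0.3 N).
It fails at once if A vial, the bottle or the jar is displaced by more than 20 mm or tipped (distance of any of vial_a, vial_b, reagent, jar from where it was at the start of the episode above 0.02 m or angle between any of vial_a, vial_b, reagent, jar's own z axis and vertical above 0.3 rad).
It also fails if it takes over 72 s, if anything falls off the work surface, if the arm or the gripper's body presses on something with over 40 N, if the wrist force passes 120 N, or if a joint passes its speed limit or range.

ROBOT

A 6-joint arm with a two-finger parallel gripper is mounted at the origin on the work surface. World frame = base frame: x ahead of the robot, y to its left, z up, the work surface at z = 0. Lengths are in mm, angles in rad, forces in N, time in s.
With the tool pointing down it reaches from about 300 to 775 mm from the base axis. Payload 14.6 kg.
Tool frame: the origin (TCP) lies on the centre line of the jaws, within the pads' length; the fingertips stand 19 mm ahead of it and the grasp point (between the pads) is the TCP (bot.tip_reach is the distance from the TCP to the fingertips, in mm); z points along the fingers, y is the line along which they close (so a half turn about z gives the same grasp; the last joint's range is limited). The gripper opens to 85 mm and grips with 20 to 120 N. Pads are 22 mm wide; open, the fingers measure 114 mm over their backs; the gripper's body (76 mm by 85 mm) begins 54 mm behind the grasp point. The pads swing forward as they close: fully open they stand 13 mm farther back than shut.
Start: joints at [1.209, 0.3, 1.521, -0, 1.321, -0.067], TCP at [159.799, 526.264, 227.781] pointing down, gripper open.
Joint ranges: [-3.03, 3.03], [-0.79, 2.21], [0.23, 2.52], [-1.04, 4.18], [0, 3.07], [-2.55, 2.55]. Speed limits (rad/s): [2.22, 2.22, 2.57, 3.14, 3.14, 3.14].

INTERFACE

Orientations are given as a unit quaternion [w, x, y, z].
In Python, from rig import bot gives the robot as it stands. Calls block until the motion is done:
- bot.move_to(position, orientation): joint-space move of the TCP to a pose.
- bot.servo_line(position, attitude=None, speed=150, until_force=None): straight line of the TCP; attitude=None keeps the orientation; speed is the mean speed in mm/s. With until_force (N) it stops when the force on the tool has changed by that much, and returns True; else False.
- bot.move_joints(angles): joint-space move.
- bot.move_gripper(opening, grip_force=None): finger opening in mm; grip_force is the grip in N (None keeps the last); returns when the fingers have stopped.
- bot.dwell(seconds).
- bot.ik(position, orientation): joint angles nearest the present ones, or None.
- bot.read_state(): the state.
- bot.read_camera(name): name is "side" or "top" or "wrist"; returns a dict with "image" (480x640x3 uint8, blue, green, red), "depth" (480x640 float32, mm along the optical axis (not along the pixel's ray), 0 where there is no reading), "fovy" (degrees; the focal length in pixels is half the picture's height over the tangent of half this angle, whatever the lens; pixels are square), "cx", "cy" (the principal point, pixels), "eye" and "attitude" of the camera in the world; the wrist camera has in their place "mount" (4x4, takes a point from camera to tool coordinates, whose origin is the TCP and whose axes are the flange's). Camera axes: x right, y down, z forward; pixel columns grow to the right and rows downward; lengths in mm; the calibration is good to about 2 mm. A picture is of the moment at which its call begins: read the wrist's pose just before it.
A pose or a line that the arm cannot do raises bot.MotionError and nothing moves.
- bot.finish_job(): hands the job in; it is judged then, once.
The state is a dict: "clock": time; "joint_positions": joint angles; "qvel": joint speeds; "effort": joint torques, N m; "ee_pos": TCP position; "tool_rot": TCP orientation; "ft_force": force on the tool from outside, world axes, zero at the start; "moment": the same for the moment, N m; "grip_width": finger opening in mm; "grip_force": force on a finger pad.
Only numpy, scipy, OpenCV 4.12 (cv2) and the standard library are available. Lean on these libraries where they do the work, as an engineer would, in place of code of your own. Each camera call takes 0.05 s, during which the arm holds its last target. There are 200 camera calls.

## Working session

There is one attempt and no reset: what is moved stays moved. The work goes in short steps, each a Python script; the robot and the scene stay as the last script left them, time stands still between calls to the robot, and variables do not carry over. Pictures are saved under pics/ and viewed, at most 10 in all, crops included, and the job is handed in when it is done.

```bash
ls; mkdir -p pics
cat > h.py <<'E'
import numpy as np, cv2
from scipy.spatial.transform import Rotation as R
from rig import bot
def q2R(q): return R.from_quat([q[1],q[2],q[3],q[0]]).as_matrix()
def R2q(M):
    q=R.from_matrix(M).as_quat(); return [q[3],q[0],q[1],q[2]]
def cam(name):
    st=bot.read_state(); c=bot.read_camera(name)
    c['f']=240/np.tan(np.radians(c['fovy'])/2)
    if name=='wrist':
        M=np.array(c['mount']); T=np.eye(4); T[:3,:3]=q2R(st['tool_rot']); T[:3,3]=st['ee_pos']; W=T@M
        c['R']=W[:3,:3]; c['t']=W[:3,3]
    else:
        a=np.array(c['attitude']); c['R']=q2R(a) if a.size==4 else a; c['t']=np.array(c['eye'])
    return c
def cloud(c):
    v,u=np.mgrid[:480,:640]; d=c['depth']
    P=np.stack([(u-c['cx'])/c['f']*d,(v-c['cy'])/c['f']*d,d],-1)
    W=P@c['R'].T+c['t']; W[d<=0]=np.nan; return W
def ray(c,u,v,z):
    d=c['R']@np.array([(u-c['cx'])/c['f'],(v-c['cy'])/c['f'],1]); return c['t']+d*(z-c['t'][2])/d[2]
E
python3 - <<'E'
from h import *
import pickle
for n in('top','side'):
    c=cam(n); cv2.imwrite(f'pics/{n}0.png',c['image']); pickle.dump({k:c[k] for k in c},open(n+'.pkl','wb'))
    print(n,c['t'],c['fovy'],c['R'].round(2).tolist(), (c['depth']>0).mean())
E
```

```text
pics
top [ 266.16164491 -106.95522912 1444.62612765] 57.213791867502934 [[-0.01, -0.99, 0.17], [-1.0, 0.01, -0.0], [0.0, -0.17, -0.99]] 0.9960579427083334
side [-225.01652795 -818.93869866 1062.4048669 ] 43.61164527795947 [[0.69, -0.49, 0.54], [-0.72, -0.45, 0.52], [-0.01, -0.75, -0.66]] 0.9959602864583333
```

View pics/top0.png

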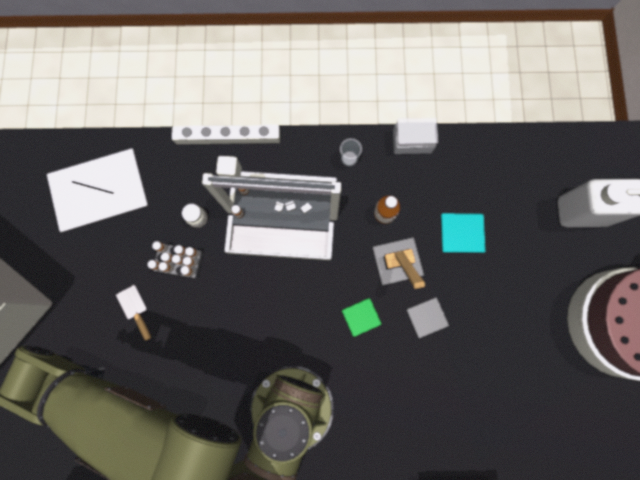

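View pics/side0.png

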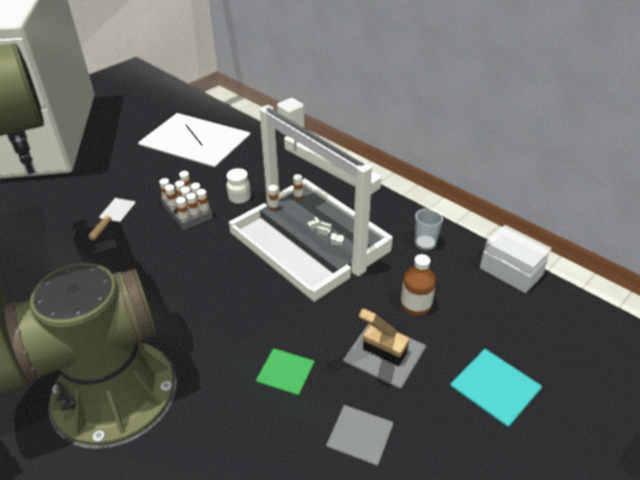

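The frame shows these pad-like things in the top view: grey (400,261) with the brush on it, a smaller grey one (428,317), green (362,317) and turquoise (463,233). The meant pad is the grey one at (400,261): it is the larger grey. The sampler sits near (280,215) and its pieces are at (279,207), (291,206) and (306,208). The vials are at (243,190) and (237,211). The other brush-like tool at (135,310) is a decoy.

Run:
```python
from h import *
import pickle
c=pickle.load(open('top.pkl','rb')); W=cloud(c); im=c['image']
cv2.imwrite('pics/crop0.png',cv2.resize(im[145:345,195:460],None,fx=3,fy=3,interpolation=cv2.INTER_CUBIC)[:600,:800])
hsv=cv2.cvtColor(im,cv2.COLOR_BGR2HSV); H,S,V=[hsv[...,i].astype(int) for i in range(3)]
v,u=np.mgrid[:480,:640]
def rect(m,name,z=None):
    p=W[m][:,:2] if z is None else np.array([ray(c,a,b,z)[:2] for a,b in zip(u[m],v[m])])
    r=cv2.minAreaRect(p.astype(np.float32)); print(name,m.sum(),np.round(r[0],1),np.round(r[1],1),round(r[2],1),'z',np.nanmedian(W[m][:,2]).round(1))
    return cv2.boxPoints(r)
def big(m):
    n,l,s,_=cv2.connectedComponentsWithStats(m.astype(np.uint8)); return l==1+np.argmax(s[1:,4])
def box(a,b,c_,d): return (u>a)&(u<b)&(v>c_)&(v<d)
z=W[...,2]
for n,b in (('pad',box(365,432,230,290)),('pad2',box(400,455,290,345))):
    rect(big(b&(S<40)&(V>60)),n,8)
wood=box(365,432,230,295)&(S>80)
print('wood z pct',np.nanpercentile(z[wood],[5,25,50,75,95]))
rect(big(wood&(z<60)),'head',52)
rect(big(wood&(z<60)),'headW')
rect(wood&(z>75),'handle')
s=box(195,345,165,262)
print(rect(big(s&(z>310)&(z<330)),'beamtop'))
print(rect(big(s&(V>120)&(S<40)&(z<12)&(z>0)&(v>222)),'troughfloor',6))
print(rect(big(s&(z>28)&(z<40)&(V<120)),'bed',35))
p=big(s&(V>150)&(z>35)&(z<70)&box(268,318,195,218))
n,l,st,ce=cv2.connectedComponentsWithStats((box(268,318,198,216)&(V>140)).astype(np.uint8))
for i in range(1,n):
    if st[i,4]>8: rect(l==i,f'piece{ce[i].round(1)}',53)
n,l,st,ce=cv2.connectedComponentsWithStats((box(225,255,180,222)&(S>90)).astype(np.uint8))
for i in range(1,n):
    if st[i,4]>4: m=l==i;print('vial',ce[i].round(1),st[i],np.nanmedian(W[m],0).round(1))
for nm,b in(('reagent',box(370,405,190,230)),('jar',box(180,210,200,230)),('rack',box(145,205,235,282))):
    m=b&(z>30); print(nm,np.nanpercentile(W[m],[2,50,98],0).round(0).tolist())
print('depth noise',np.nanstd(z[440:470,480:600]))
```

```text
pad 1228 [ 461.7 -352.4] [138.9 148.5] 12.1 z 6.6
pad2 1176 [ 276.8 -440.3] [106.1 115.3] 21.1 z 4.9
wood z pct [ 54.44338855  59.69555008  99.67866383 184.23505154 226.73318883]
head 99 [ 457.5 -323.5] [46.3 38.9] 11.8 z 57.8
headW 99 [ 456.9 -323.1] [45.7 37.5] 11.8 z 57.8
handle 392 [ 415.9 -358.1] [120.8  29.4] 11.9 z 172.9
beamtop 1172 [645.8  29.9] [367.7  57. ] 85.3 z 319.0
[[ 602.1873  -151.00002]
 [ 658.9765  -155.70723]
 [ 689.34894  210.71513]
 [ 632.55975  215.42235]]
troughfloor 2288 [535.   39.9] [322.2  86. ] 85.3 z 5.5
[[ 479.04037 -117.19184]
 [ 564.70636 -124.17791]
 [ 590.8928   196.9314 ]
 [ 505.22687  203.91748]]
bed 2840 [635.1  30.5] [319.9 123.8] 85.3 z 34.5
[[ 560.15247 -123.82019]
 [ 683.53394 -134.05862]
 [ 709.9874   184.72699]
 [ 586.60596  194.96542]]
piece[284.3 205.6] 170 [640.4  16.9] [68.5 33.6] 89.2 z 42.7
piece[305.7 207.2] 86 [635.5 -52.4] [25.9 36.3] 33.9 z 47.6
vial [242.1 190. ] [240 189   5   3   7] [686.7 150.   84.3]
vial [238.8 213.3] [237 212   4   3   6] [608.8 158.2  86.1]
reagent [[588.0, -343.0, 38.0], [611.0, -306.0, 105.0], [652.0, -279.0, 154.0]]
jar [[586.0, 284.0, 36.0], [611.0, 309.0, 77.0], [641.0, 339.0, 84.0]]
rack [[422.0, 301.0, 30.0], [465.0, 361.0, 73.0], [516.0, 432.0, 93.0]]
depth noise 2.9827292834505
```

View pics/crop0.png

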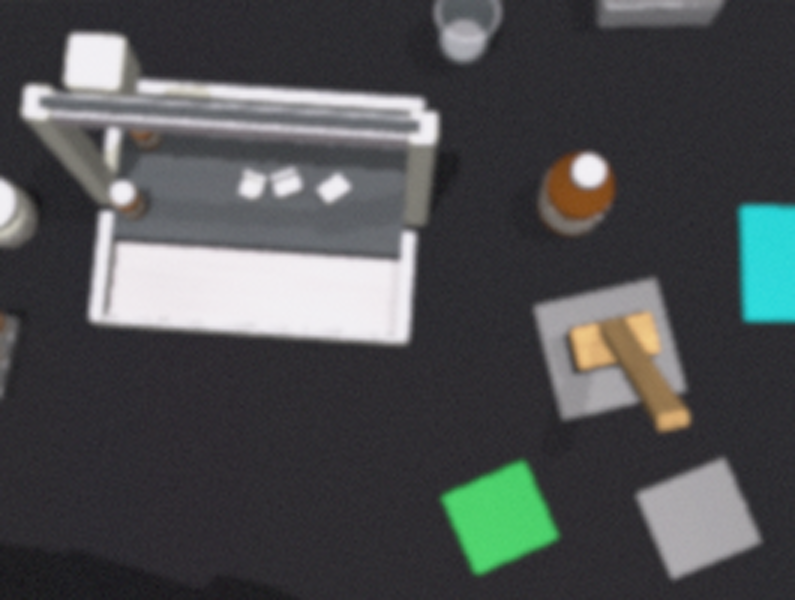

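The crop confirms it: the brush stands on the larger grey pad (139×148 measured, the other grey is 106×115). The sampler fits from the trough rectangle (322×86 against 320×87 given). Next I go to a pre-grasp pose along the handle axis and check with the wrist camera.

```bash
cat >> h.py <<'E'
SO=np.array([636.7,31.6]); SY=np.radians(-4.7)
BO=np.array([465.,-349.,8.]); BY=np.radians(12.)
GRIP=np.array([-91.1,0,201.5]); AX=np.array([.5736,0,-.8192])
def Rz(a): return R.from_euler('z',a).as_matrix()
def tool(yaw,flip=1):   # tool z along the handle downwards, tool y = +-brush y
    y=np.array([0,flip,0.]); M=np.stack([np.cross(y,AX),y,AX],1); return Rz(yaw)@M
def down(yaw): return Rz(yaw)@np.diag([1,-1,-1.])
E
python3 - <<'E'
from h import *
st=bot.read_state(); print(st['clock'],q2R(st['tool_rot']).round(2).tolist())
q0=st['tool_rot']
for f in(1,-1):
    for b in(0,130):
        print('pad',f,b,bot.ik(list(BO+Rz(BY)@(GRIP-AX*b)),R2q(tool(BY,f))))
    for x,y,z in((60,-95,38),(60,-12,38),(-65,-95,38),(60,-95,65),(-120,-12,65),(-120,-95,120)):
        p=np.r_[SO,0]+Rz(SY)@(np.array([x,y,z])+GRIP); print(f,x,y,z,p.round(),bot.ik(list(p),R2q(tool(SY,f))))
print(bot.ik([300,300,420],q0),bot.ik([400,0,420],q0))
E
```

```text
0.1 [[-0.96, 0.29, -0.0], [0.29, 0.96, -0.0], [0.0, -0.0, -1.0]]
pad 1 0 None
pad 1 130 None
1 60 -95 38 [598. -61. 240.] [-0.18664651  0.12821678  1.81026053  0.106671    0.59748006 -1.74489283]
1 60 -12 38 [605.  22. 240.] [-0.00592612  0.14035932  1.79640704 -0.07768203  0.59673367 -1.44411785]
1 -65 -95 38 [473. -50. 240.] [-0.2259319  -0.17203765  2.10362649  0.14430519  0.60891277 -1.80757987]
1 60 -95 65 [598. -61. 266.] [-0.18664651  0.1004818   1.77524254  0.09785763  0.659906   -1.73400128]
1 -120 -12 65 [425.  37. 266.] [ 0.04222922 -0.33002608  2.15618605 -0.10912898  0.71115655 -1.38601897]
1 -120 -95 120 [419. -46. 322.] [-0.25443126 -0.39832222  2.073479    0.12945198  0.86672646 -1.79654998]
pad -1 0 [-1.11317901  0.17268051  1.83446075  0.68335069  1.07709394 -0.06824065]
pad -1 130 [-1.27605283  0.02687633  1.7366447   0.623484    1.36447568 -0.04226627]
-1 60 -95 38 [598. -61. 240.] [-0.18664651  0.12821678  1.81026053  0.106671    0.59748006  1.39669983]
-1 60 -12 38 [605.  22. 240.] [-0.00592612  0.14035932  1.79640704 -0.07768203  0.59673367  1.6974748 ]
-1 -65 -95 38 [473. -50. 240.] [-0.2259319  -0.17203765  2.10362649  0.14430519  0.60891277  1.33401279]
-1 60 -95 65 [598. -61. 266.] [-0.18664651  0.1004818   1.77524254  0.09785763  0.659906    1.40759138]
-1 -120 -12 65 [425.  37. 266.] [ 0.04222922 -0.33002608  2.15618605 -0.10912898  0.71115655  1.75557369]
-1 -120 -95 120 [419. -46. 322.] [-0.25443126 -0.39832222  2.073479    0.12945198  0.86672646  1.34504267]
[ 6.99330043e-01 -6.09111438e-02  1.48782847e+00 -5.26879687e-04
  1.71557870e+00 -5.76719350e-01] [-9.09993434e-02 -1.18638336e-01  1.54066324e+00 -1.02008316e-03
  1.71983283e+00 -1.36712429e+00]
```

Run:
```python
from h import *
import pickle
bot.move_joints([1.0,-0.1,1.49,0,1.71,-0.06])
bot.move_joints([-1.1,-0.1,1.49,0.2,1.71,-0.05])
bot.move_to(list(BO+Rz(BY)@(GRIP-AX*130)),R2q(tool(BY,-1)))
c=cam('wrist'); pickle.dump(dict(c),open('w.pkl','wb')); cv2.imwrite('pics/w0.png',c['image'])
W=cloud(c); hsv=cv2.cvtColor(c['image'],cv2.COLOR_BGR2HSV)
wood=(hsv[...,1]>80)&(hsv[...,0]<25)&(np.linalg.norm(W[...,:2]-BO[:2],axis=-1)<200)
L=(W-BO)@Rz(BY)   # brush frame
for n,m in(('head',wood&(abs(L[...,2]-52)<6)),('handle',wood&(L[...,2]>80)),('end',wood&(L[...,2]>195))):
    p=L[m]; print(n,m.sum(),np.nanpercentile(p,[2,50,98],0).round(1).tolist(),cv2.minAreaRect(p[:,:2].astype(np.float32)))
print(bot.read_state()['clock'],bot.read_state()['ee_pos'])
```

```text
head 1136 [[-25.2, -44.5, 47.6], [-1.9, 19.0, 51.4], [18.5, 42.7, 53.2]] ((-3.1658554077148438, -0.8615531921386719), (88.8024673461914, 45.3035774230957), 89.41590881347656)
handle 5022 [[-109.4, -28.7, 81.8], [-8.5, -0.1, 117.2], [166.6, 29.7, 221.0]] ((35.611480712890625, 0.57989501953125), (69.19673919677734, 292.77001953125), 89.98417663574219)
end 1518 [[-110.3, -14.3, 197.1], [-100.6, -0.3, 216.6], [-79.7, 13.4, 221.6]] ((-94.42558288574219, -0.3026313781738281), (32.71735382080078, 29.72821044921875), 0.7221693396568298)
4.3167 [ 303.4151707  -383.41580708  318.06340495]
```

View pics/w0.png

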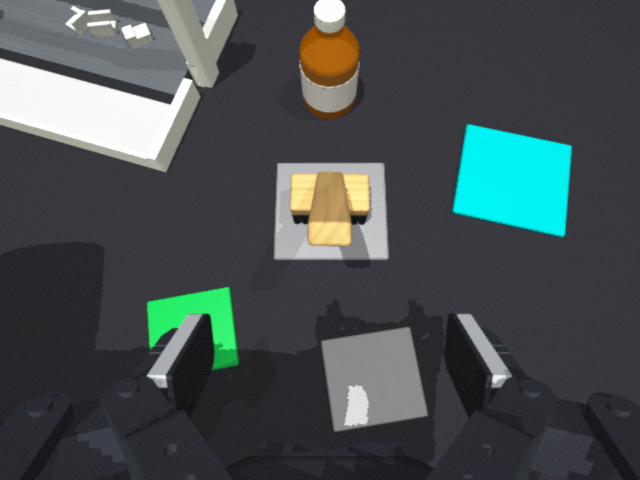

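The wrist view shows the handle centred between the jaws (end at (330,232), head at (330,195)) and the measured head is 89×45, with the origin 2–3 mm off along x. So I grasp and lift.

```bash
sed -i 's/^BO=.*/BO=np.array([463.1,-349.9,8.])/' h.py
python3 - <<'E'
from h import *
import json
q=R2q(tool(BY,-1)); g=BO+Rz(BY)@GRIP
bot.servo_line(list(g-Rz(BY)@AX*60),q,speed=150)
print(bot.servo_line(list(g),q,speed=80,until_force=8))
s0=bot.read_state()
bot.move_gripper(20,grip_force=110); s=bot.read_state()
json.dump(dict(p=list(s['ee_pos']),q=list(s['tool_rot'])),open('grasp.json','w'))
print(s['grip_width'],s['grip_force'],np.round(s['ft_force'],1),np.round(s0['ft_force'],1),(np.array(s['ee_pos'])-g).round(1))
bot.servo_line(list(g+[0,0,120]),q,speed=120)
bot.dwell(.3)
s=bot.read_state(); print(s['clock'],s['grip_width'],s['grip_force'],np.round(s['ft_force'],1))
c=cam('wrist'); W=cloud(c); hsv=cv2.cvtColor(c['image'],cv2.COLOR_BGR2HSV)
cv2.imwrite('pics/w1.png',c['image'])
E
```

```text
Traceback (most recent call last):
NameError: name 'BY' is not defined. Did you mean: 'SY'?
```

```bash
sed -i 's/^BO=.*/BO=np.array([463.1,-349.9,8.]); BY=np.radians(12.3)/' h.py
python3 - <<'E'
from h import *
import json
q=R2q(tool(BY,-1)); g=BO+Rz(BY)@GRIP
bot.servo_line(list(g-Rz(BY)@AX*60),q,speed=150)
print(bot.servo_line(list(g),q,speed=80,until_force=8))
s0=bot.read_state()
bot.move_gripper(20,grip_force=110); s=bot.read_state()
json.dump(dict(p=list(s['ee_pos']),q=list(s['tool_rot'])),open('grasp.json','w'))
print(s['grip_width'],s['grip_force'],np.round(s['ft_force'],1),np.round(s0['ft_force'],1),(np.array(s['ee_pos'])-g).round(1))
bot.servo_line(list(g+[0,0,120]),q,speed=120)
bot.dwell(.3)
s=bot.read_state(); print(s['clock'],s['grip_width'],s['grip_force'],np.round(s['ft_force'],1))
c=cam('wrist'); W=cloud(c); hsv=cv2.cvtColor(c['image'],cv2.COLOR_BGR2HSV)
cv2.imwrite('pics/w1.png',c['image'])
E
```

```text
False
27.298354649347875 109.56977605819702 [-4.1  0.1  7.3] [ 0.  -0.7  0. ] [-0.  -0.4  0.8]
7.8417 27.151809492768052 108.5622489452362 [ 0.4  0.7 -2.2]
```

View pics/w1.png

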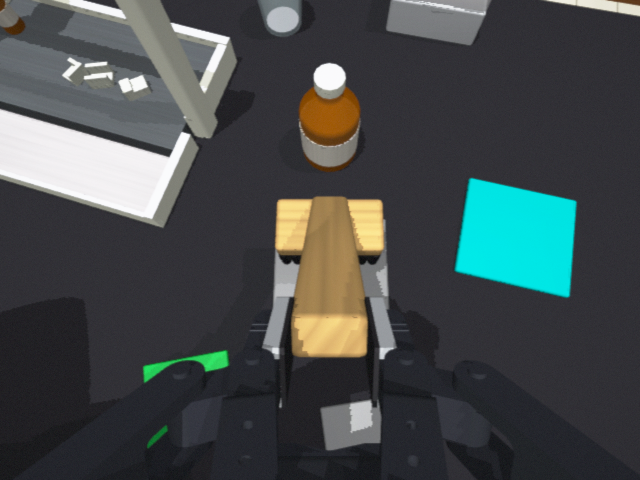

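The brush is held straight, with the head at (330,225). Before the sweep I measure the pieces in the sampler frame and the head's pose in the hand.

Run:
```python
from h import *
st=bot.read_state()
for name in('wrist','side','top'):
    c=cam(name); W=cloud(c); hsv=cv2.cvtColor(c['image'],cv2.COLOR_BGR2HSV); H,S,V=[hsv[...,i].astype(int) for i in range(3)]
    L=(W-np.r_[SO,0])@Rz(SY); x,y,z=[L[...,i] for i in range(3)]
    m=(abs(x-5)<50)&(abs(y+35)<95)&(z>40)&(z<62)&(V>100)&(S<60)
    n,l,s,ce=cv2.connectedComponentsWithStats(m.astype(np.uint8))
    for i in range(1,n):
        if s[i,4]>15: print(name,ce[i].round(),s[i,4],np.nanpercentile(L[l==i],[3,97],0).round().tolist())
    m=(V<110)&(abs(z-35)<5)&(x>-75)&(abs(y)<150)&(x<0); print(name,'bed front x',np.nanpercentile(x[m],[1]).round(1),'z',np.nanmedian(z[m]).round(1),'y',np.nanpercentile(y[m],[1,99]).round())
    if name=='wrist':
        T=q2R(st['tool_rot']); Bp=(W-st['ee_pos'])@(T@tool(0,-1).T)+GRIP  # nominal brush frame
        m=(S>80)&(H<25)&(abs(Bp[...,2]-52)<15)&(np.linalg.norm(Bp[...,:2],axis=-1)<60)
        p=Bp[m]; A=np.c_[p[:,:2],np.ones(len(p))]; a=np.linalg.lstsq(A,p[:,2],rcond=None)[0]
        print('head',len(p),'tilt',a.round(3),np.nanpercentile(p,[2,50,98],0).round(1).tolist())
```

```text
wrist [89. 73.] 888 [[-9.0, -48.0, 40.0], [20.0, 14.0, 56.0]]
wrist [133.  86.] 452 [[-11.0, -99.0, 41.0], [19.0, -71.0, 54.0]]
wrist bed front x [-61.8] z 34.6 y [-147.  106.]
head 3535 tilt [7.6000e-02 1.0000e-03 5.0143e+01] [[-24.7, -43.6, 42.2], [-1.8, 1.3, 49.9], [19.5, 43.1, 61.3]]
side bed front x [-64.6] z 35.2 y [ -7. 114.]
top [290. 206.] 58 [[-9.0, -44.0, 41.0], [19.0, -17.0, 60.0]]
top [279. 206.] 48 [[-10.0, -6.0, 40.0], [16.0, 16.0, 59.0]]
top [305. 208.] 61 [[-8.0, -95.0, 43.0], [19.0, -69.0, 56.0]]
top bed front x [-62.] z 34.8 y [-146.  142.]
```

```bash
cat >> h.py <<'E'
SQ=R2q(tool(SY,-1))
def sp(x,y,z): return list(np.r_[SO,0]+Rz(SY)@(np.array([x,y,z])+GRIP))
def sweep(y,x0=60,x1=-70):
    bot.servo_line(sp(-130,y,67),SQ,speed=150)
    bot.servo_line(sp(x0,y,67),SQ,speed=110)
    hit=bot.servo_line(sp(x0,y,30),SQ,speed=25,until_force=4)
    s=bot.read_state(); zc=((np.array(s['ee_pos'])-np.r_[SO,0])@Rz(SY)-GRIP)[2]
    print('contact',hit,'z',zc.round(1),np.round(s['ft_force'],1))
    z=zc+1.5
    bot.servo_line(sp(x0,y,z),SQ,speed=30)
    print(bot.servo_line(sp(x1,y,z),SQ,speed=65,until_force=20))
    s=bot.read_state(); print('end',((np.array(s['ee_pos'])-np.r_[SO,0])@Rz(SY)-GRIP).round(1),np.round(s['ft_force'],1),s['clock'])
E
python3 - <<'E'
from h import *
bot.move_to(sp(-130,-102,110),SQ)
sweep(-102)
bot.servo_line(sp(-100,-102,75),SQ,speed=120)
c=cam('top'); cv2.imwrite('pics/t2.png',cv2.resize(c['image'][150:300,180:420],None,fx=3,fy=3))
E
```

```text
contact True z 36.4 [-4.3  0.4  6.5]
False
end [ -69.9 -102.    37.9] [-0.8  0.  -2.3] 15.0833
```

View pics/t2.png

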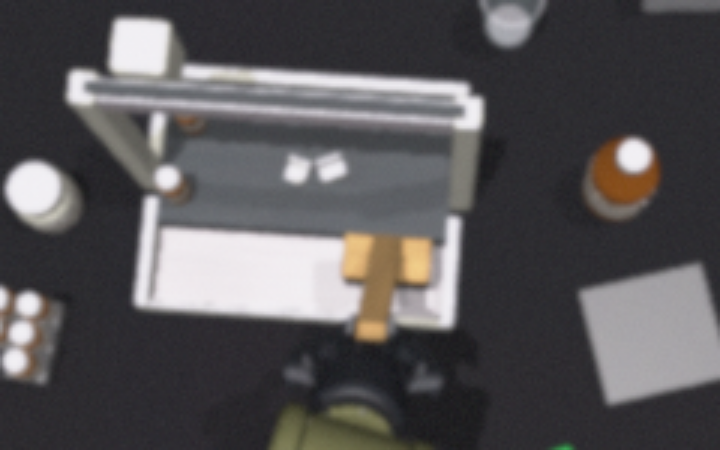

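The piece at -y has left the bed and must lie under the brush. The other two are still at (297,168) and (331,165) in the crop. Second sweep next.

Run:
```python
from h import *
sweep(-15)
bot.servo_line(sp(-100,-15,75),SQ,speed=120)
bot.servo_line(sp(-130,-60,130),SQ,speed=150)
g=BO+Rz(BY)@GRIP
bot.move_to(list(g+[0,0,100]),R2q(tool(BY,-1)))
print(bot.read_state()['clock'])
c=cam('top'); W=cloud(c); L=(W-np.r_[SO,0])@Rz(SY)
a=cv2.resize(c['image'][150:290,200:440],None,fx=2.5,fy=2.5)
s=cam('side'); cv2.imwrite('pics/t3.png',np.vstack([a,cv2.resize(s['image'][170:310,210:450],None,fx=2.5,fy=2.5)])[:, :][:700]) if 0 else None
b=cv2.resize(s['image'][150:310,210:450],None,fx=1.6,fy=1.6); a=cv2.resize(c['image'][150:310,200:440],None,fx=1.6,fy=1.6)
w=cam('wrist'); cv2.imwrite('pics/t3.png',np.vstack([np.hstack([a,b]),cv2.resize(w['image'],None,fx=.7,fy=.7)[:336,:].copy() if 0 else np.hstack([cv2.resize(w['image'],(440,330)),np.zeros((330,a.shape[1]*2-440,3),np.uint8)])]))
for n,cc in(('side',s),('wrist',w)):
    W=cloud(cc); L=(W-np.r_[SO,0])@Rz(SY); x,y,z=[L[...,i] for i in range(3)]
    m=(x>-140)&(x<-64)&(abs(y)<155)&(z>14)&(z<60)
    k,l,st,ce=cv2.connectedComponentsWithStats(m.astype(np.uint8))
    for i in range(1,k):
        if st[i,4]>15: print(n,ce[i].round(),st[i,4],np.nanpercentile(L[l==i],[3,97],0).round().tolist())
    if n=='wrist':
        st=bot.read_state(); hsv=cv2.cvtColor(cc['image'],cv2.COLOR_BGR2HSV)
        Bp=(W-st['ee_pos'])@(q2R(st['tool_rot'])@tool(0,-1).T)+GRIP
        m=(hsv[...,1]>80)&(hsv[...,0]<25)&(abs(Bp[...,2]-50)<9)&(abs(Bp[...,1])>17)&(np.linalg.norm(Bp[...,:2],axis=-1)<60)
        p=Bp[m]; A=np.c_[p[:,:2],np.ones(len(p))]
        for _ in range(5):
            f=np.linalg.lstsq(A,p[:,2],rcond=None)[0]; ok=abs(A@f-p[:,2])<2.5; p=p[ok];A=A[ok]
        print('head',len(p),f.round(3),cv2.minAreaRect(p[:,:2].astype(np.float32)))
```

```text
contact True z 36.5 [-5.5  0.6  6.7]
False
end [-69.9 -15.   37.9] [ 0.7  0.6 -3.4] 21.8333
24.4167
side [291. 245.] 107 [[-100.0, -36.0, 25.0], [-80.0, 15.0, 35.0]]
wrist [ 53. 133.] 726 [[-99.0, -40.0, 17.0], [-80.0, 13.0, 31.0]]
wrist [104. 150.] 402 [[-98.0, -99.0, 15.0], [-82.0, -69.0, 27.0]]
head 2715 [-4.0000e-03  0.0000e+00  4.9858e+01] ((-2.3292884826660156, -0.3908424377441406), (45.60011672973633, 89.25777435302734), 0.020870963111519814)
```

View pics/t3.png

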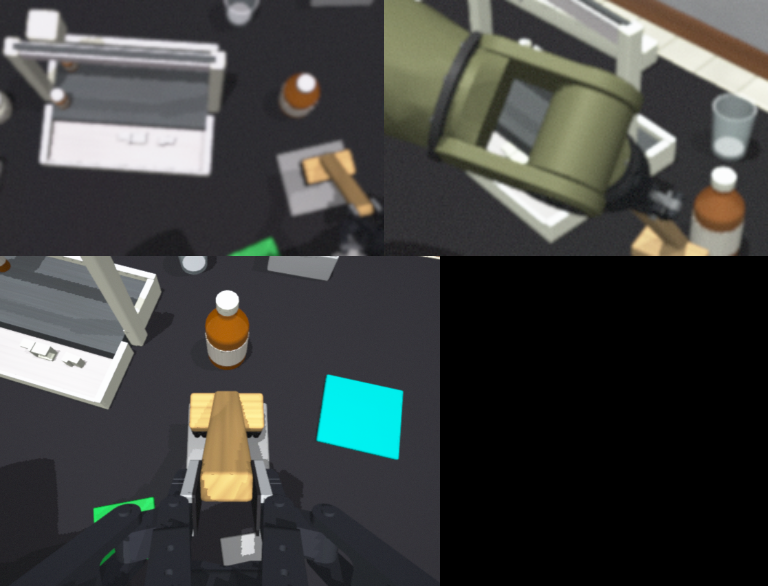

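All three pieces lie in the trough (x −80 to −100, z below 31), the bed is empty and the brush hangs level in the hand (tilt 0.004). Now I set it down.

Run:
```python
from h import *
q=R2q(tool(BY,-1)); g=BO+Rz(BY)@GRIP
bot.servo_line(list(g+[0,0,12]),q,speed=100)
print(bot.servo_line(list(g-[0,0,5]),q,speed=15,until_force=3))
s=bot.read_state(); print((np.array(s['ee_pos'])-g).round(1),np.round(s['ft_force'],1))
p=np.array(s['ee_pos'])
bot.move_gripper(50,grip_force=20); bot.dwell(.3); bot.move_gripper(80)
bot.servo_line(list(p-Rz(BY)@AX*150),q,speed=100); bot.dwell(.5)
s=bot.read_state(); print(s['clock'],np.round(s['ft_force'],1))
w=cam('wrist'); cv2.imwrite('pics/w4.png',w['image']); W=cloud(w); B=(W-BO)@Rz(BY); hsv=cv2.cvtColor(w['image'],cv2.COLOR_BGR2HSV)
m=(hsv[...,1]>80)&(hsv[...,0]<25)&(abs(B[...,2]-51)<8)&(abs(B[...,1])>17)&(np.linalg.norm(B[...,:2],axis=-1)<65)
P=B[m]; A=np.c_[P[:,:2],np.ones(len(P))]; f=np.linalg.lstsq(A,P[:,2],rcond=None)[0]
print('head',len(P),f.round(3),cv2.minAreaRect(P[:,:2].astype(np.float32)))
m=(hsv[...,1]<50)&(hsv[...,2]>70)&(abs(B[...,2])<8)&(np.abs(B[...,:2]).max(-1)<95)
print('pad',m.sum(),cv2.minAreaRect(B[m][:,:2].astype(np.float32)))
```

```text
True
[-0.2 -0.1  1.7] [-2.8  0.4  4.8]
29.5417 [-0.3  0.1 -0.1]
head 721 [5.7000e-02 1.3000e-02 5.1145e+01] ((-3.7021656036376953, -0.5974693298339844), (88.63375091552734, 45.25232696533203), 89.96929931640625)
pad 5751 ((-3.2548065185546875, 3.2635650634765625), (185.6164093017578, 182.40692138671875), 86.01852416992188)
```

View pics/w4.png

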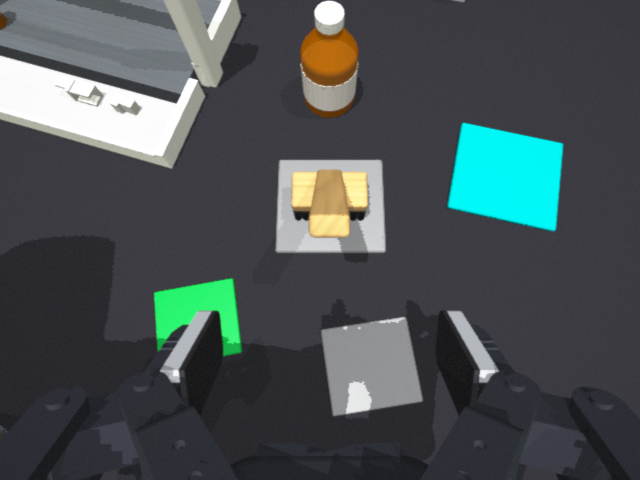

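The brush stands free and upright in the middle of the pad (head (330,190) on pad (330,205)). The pieces lie in the trough at (85,92) and (122,104), and the gripper is clear.

```bash
python3 -c "
from rig import bot
print(bot.finish_job())"
```

```text
the job is handed in; nothing more can be done
None
```

I swept all three pieces into the trough, stood the brush upright and released it on its pad, and handed the job in at about 30 s on the robot clock; the hand-in returned no verdict.

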